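Reset a locked height stop to its setting plate

TASK

Reset the height stop to the steel setting plate that lies under it: back the locking nut off by its long lever about an eighth of a turn anticlockwise, wind the crank clockwise until the stop's foot bears on the plate with a light but definite pressure (you feel the crank stiffen; do not force it further), then turn the lever clockwise until the nut is firmly tight again, without straining it. Leave the plate and the small things around the stand where they are.

Things in the scene. Friction and masses are not known exactly. Their poses are not given: they have to be found in the camera images.
- screw_axis (a point): Point on the vertical axis of nut and stop screw, at the nut's underside, 93 mm above the bench, on the fixed dark-steel stand (base 110 x 160 x 20 mm, a column at one end, an overhanging arm with its top 90 mm above the bench). Site +y points from screw to column, z up. Both threads are right-handed: clockwise from above tightens the nut and lowers the foot. The stand does not move.
- lever_grip (a point): Centre of the bare part of the upright round steel post (12 mm diameter, rigid) at the end of the jam nut's lever, 70 mm from the screw axis, about 131 mm above the bench. Its top is 17 mm above this point; below are a 15 mm wide hub (its shoulder 23 mm lower) and the level 8.4 mm bar that leads to the 30 mm hexagon nut. Mind the lathe's tall dark handle nearer the robot (to 283 mm high).
- jam_nut (a joint): Nut angle, rad, growing clockwise from above (tightening), -1.6 to 0.9; starts tight. Below 0 it is loose, with an even drag of 0.3 N m (4 N push at the post), and stays where left. Above 0 it clamps and locks the screw, 2 N m more per rad (7 N push at 0.1, 11 N at 0.25, 17 N at 0.48; a firm grip that turns with the lever reads up to a third less); let go, it springs back to 0.13-0.25.
- crank_grip (a point): Centre of the upright dark-wood crank handle (12 mm diameter, spins freely), 35 mm from the screw axis, above the nut. Its top is 17 mm above this point, the crank web 23 mm below. It sinks 3 mm per rad turned clockwise. Nut loose, it turns with an even drag of 1.7 N at the handle (slow); each 10 N of foot pressure adds 0.9 N. It stays where left, but foot pressure over 20 N eases to 15-25 N.
- stop_foot: Steel foot of the stop screw, a disc of 20 mm diameter facing down over the plate; origin at the centre of its lower face, z up. It goes down 3 mm per rad of clockwise crank turn and starts 4 to 10 mm above the plate. Over the first 0.2 rad of crank turn after first touch its pressure builds to about 15 N, then by 25 N per 0.1 rad.
- setting_plate: Loose ground steel setting plate, 95 x 65 x 14 mm, 0.6 kg, lying flat on the stand's base under the foot; origin at the centre of its underside, its top 14 mm above that.
- loupe: Bystander: black eye loupe like a small open tapered cup, 45 mm diameter, 35 mm high, standing on the bench beside the stand; origin under its centre.
- black_pot: Bystander: small round black pot with a lid, 41 mm diameter, 44 mm high, standing on the bench beside the stand; origin under its centre.
- pin_vice: Bystander: brass pin vice, 109 x 12 x 10 mm, lying on the bench beyond the column; origin under its centre.
Not all that is in view belongs to the job. What is meant by the setting_plate is not orange, and is the larger of those in its own colour.

How it is judged:
On the way, in this order (a step that is already met when the one before it is completed fails the run):
1. the jam nut is backed off (below -0.25 rad) (value of joint jam_nut below -0.25 rad), for 0.1 s.
2. with the nut still loose, the foot bears on the plate (over 4 N) (value of joint jam_nut below -0.15 rad and contact force between stop_foot and setting_plate above 4 N), for 0.3 s.
3. the nut is tight again (over 0.08 rad) and the foot still bears on the plate (value of joint jam_nut above 0.08 rad and contact force between stop_foot and setting_plate above 4 N), for 0.2 s.
At the end, for the whole second after the job is handed in: The jam nut is tight (over 0.08 rad past first clamping) and at rest, the foot presses on the setting plate with 4 to 60 N, and the plate is within 6 mm of where it lay (all of step 3 and contact force between stop_foot and setting_plate below 60 N and distance of setting_plate from where it was at the start of the episode below 0.006 m and velocity of joint jam_nut below 0.05 rad/s); the robot touches nothing.
It fails at once if the foot is forced onto the plate (over 60 N) (contact force between stop_foot and setting_plate above 60 N).
It fails at once if the nut is overstrained (past 0.65 rad, about 22 N at the post) (value of joint jam_nut above 0.65 rad).
It fails at once if the setting plate is shifted by more than 8 mm (distance of setting_plate from where it was at the start of the episode above 0.008 m).
It fails at once if a bystander is shifted by more than 15 mm (distance of any of loupe, black_pot, pin_vice from where it was at the start of the episode above 0.015 m).
It also fails if it takes over 72 s, if anything falls off the work surface, if the arm or the gripper's body presses on something with over 40 N, if the wrist force passes 120 N, or if a joint passes its speed limit or range.

ROBOT

A 6-joint arm with a two-finger parallel gripper is mounted at the origin on a cart in front of the work surface, level with it; the furniture and walls round the work are solid. World frame = base frame: x ahead of the robot, y to its left, z up, the work surface at z = 0. Lengths are in m, angles in rad, forces in N, time in s.
With the tool pointing down it reaches from about 0.375 to 0.975 m from the base axis. Payload 3.8 kg.
Tool frame: the origin (TCP) lies where the fingers leave the gripper's body, on its centre line; the fingertips stand 73 mm ahead of it and the grasp point (between the pads) lies 54 mm ahead of it; z points along the fingers, y is the line along which they close (so a half turn about z gives the same grasp; the last joint's range is limited). The gripper opens to 85 mm and grips with 20 to 120 N. Pads are 22 mm wide; open, the fingers measure 114 mm over their backs; the gripper's body (76 mm by 85 mm) begins 54 mm behind the grasp point. The pads swing forward as they close: fully open they stand 13 mm farther back than shut.
Start: joints at [-1.19, 0.264, 1.604, -0, 1.274, -0.037], TCP at [0.274, -0.617, 0.304] pointing down, gripper open.
Joint ranges: [-2.63, 2.63], [-0.94, 2.18], [0.31, 2.57], [-1.31, 4.45], [0, 2.66], [-2.55, 2.55]. Speed limits (rad/s): [2.57, 2.57, 3.14, 3.14, 3.14, 3.14].

INTERFACE

Orientations are given as a rotation vector (axis times angle).
In Python, from workcell import read_state, viewer, bot gives the robot as it stands.
- The arm moves only by the tool jog_arm, never from a script. Its argument "increments" is a list that holds one entry, the list of rows, each a list of 7 numbers: the shift along the tool's x, y, z in units of 30 mm (1.0 is 30 mm), then the turn, a rotation vector about the tool's x, y, z in units of 6 degrees (1.0 is 6 degrees), then the opening, from -1 (shut) to 1 (fully open). A call has exactly 5 rows; each row shifts and turns the commanded pose from where the row before left it, along the tool's axes as they then stand; what a row does not reach is not made up. A row lasts 1/12 s, in which the tool goes at most 41.7 mm and 7.16 degrees, less where a joint would pass 70% of its speed; a pose out of reach is approached as far as the arm can. A call is refused whole if a number of a shift passes 1 or a number of a turn 1, either way. A call with a gripper value outside its range is refused whole. The fingers move at their own pace and stop on an object; "force" is the grip in N (left out, the last holds). Time passes only in rows, so rows that do not move let the fingers close, or fill a call up. It gives the time, the measured TCP pose, the force, the opening and the grip force at its end, in the units of the state.
- read_state(): the state, without advancing time (a new reading comes with each control period).
- viewer.read_camera(name): name is "scene" or "side" or "wrist"; returns (picture, depth): 420x560x3 uint8, blue, green, red; 420x560 float32, m along the optical axis (not along the pixel's ray), 0 where there is no reading.
- viewer.camera_params(name): a dict with "fx", "fy", "cx", "cy" (pixels), "R" (3x3) and "t" (3): a world point X has camera coordinates R X + t; the wrist camera has in their place "hand_eye" (4x4, takes a point from camera to tool coordinates, whose origin is the TCP and whose axes are the flange's). Camera axes: x right, y down, z forward; pixel columns grow to the right and rows downward; lengths in m; the calibration is good to about 2 mm. A picture is of the moment at which its call begins: read the wrist's pose just before it. camera_params takes no time and is no camera call.
- bot.finish_job(): hands the job in; it is judged then, once.
The state is a dict: "time": time; "q": joint angles; "joint_vel": joint speeds; "joint_torque": joint torques, N m; "tool_pos": TCP position; "tcp_rot": TCP orientation; "wrist_force": force on the tool from outside, world axes, zero at the start; "torque": the same for the moment, N m; "width": opening from 0.0 (shut) to 1.0 (fully open); "grip_force": force on a finger pad.
Only numpy, scipy, OpenCV 4.12 (cv2) and the standard library are available. Lean on these libraries where they do the work, as an engineer would, in place of code of your own. Each camera call takes 0.05 s, during which the arm holds its last target. There are 200 camera calls.

## Working session

There is one attempt and no reset: what is moved stays moved. The work goes in short steps, Python scripts to look and compute and a tool call to move; the robot and the scene stay as the last step left them, time stands still between calls to the robot, and variables do not carry over. Pictures are saved under pics/ and viewed, at most 10 in all, crops included, and the job is handed in when it is done.

Besides the shell and the picture viewer there is one more tool, called after "Call:" as name(argument=value, ...) on one line, values as JSON. jog_arm: Moves the arm, as the interface text tells. Its arguments: {"type":"object","properties":{"increments":{"type":"array","items":{"type":"array","items":{"type":"array","items":{"type":"number"}}}},"force":{"type":"number"}},"required":["increments"]}

```bash
mkdir -p pics; cat > h.py <<'E'
import numpy as np, cv2
from workcell import read_state, viewer, bot
from scipy.spatial.transform import Rotation as Ro
def grab(n,fn=None):
    s=read_state(); im,d=viewer.read_camera(n); p=viewer.camera_params(n)
    if 'R' in p: R=np.array(p['R']);t=np.array(p['t']); Rc=R.T; tc=-R.T@t
    else:
        H=np.array(p['hand_eye']); Rt=Ro.from_rotvec(s['tcp_rot']).as_matrix()
        Rc=Rt@H[:3,:3]; tc=Rt@H[:3,3]+np.array(s['tool_pos'])
    if fn: cv2.imwrite('pics/%s.png'%fn,im); 
    np.savez('pics/%s.npz'%(fn or 'last'),im=im,d=d,Rc=Rc,tc=tc,k=[p['fx'],p['fy'],p['cx'],p['cy']])
    return im,d
def load(fn): return np.load('pics/%s.npz'%fn)
def pt(fn,u,v,z=None):
    o=load(fn);fx,fy,cx,cy=o['k'];r=np.array([(u-cx)/fx,(v-cy)/fy,1]); 
    w=o['Rc']@r
    s=o['d'][int(round(v)),int(round(u))] if z is None else (z-o['tc'][2])/w[2]
    return o['tc']+s*w
def cloud(fn):
    o=load(fn);fx,fy,cx,cy=o['k'];d=o['d'];v,u=np.mgrid[:d.shape[0],:d.shape[1]]
    P=np.stack([(u-cx)/fx*d,(v-cy)/fy*d,d],-1)@o['Rc'].T+o['tc']; P[d==0]=np.nan
    return P
def proj(fn,X):
    o=load(fn);fx,fy,cx,cy=o['k'];c=o['Rc'].T@(np.array(X)-o['tc']);return c[0]/c[2]*fx+cx,c[1]/c[2]*fy+cy
E
python3 - <<'E'
from h import *
for n in ('scene','side'): grab(n,n)
a=np.hstack([cv2.imread('pics/scene.png'),cv2.imread('pics/side.png')])
for n in ('scene','side'): o=load(n); print(n,o['tc'].round(3),o['Rc'][:,2].round(2))
s=read_state();print({k:np.round(v,3) for k,v in s.items()})
E
```

```text
scene [0.643 0.363 0.933] [-0.07 -0.56 -0.83]
side [ 0.569 -0.874  0.687] [-0.02  0.78 -0.63]
{'time': np.float64(0.1), 'q': array([-1.19 ,  0.265,  1.605,  0.   ,  1.274, -0.037]), 'joint_vel': array([-0.001, -0.003, -0.005, -0.   ,  0.002, -0.002]), 'joint_torque': array([ 0.0000e+00, -5.1671e+01, -3.6859e+01, -0.0000e+00,  6.0000e-03,
       -0.0000e+00]), 'tool_pos': array([ 0.274, -0.616,  0.303]), 'tcp_rot': array([-3.071e+00, -6.510e-01,  1.000e-03]), 'wrist_force': array([ 0.403, -0.173,  0.753]), 'torque': array([-0.051,  0.073,  0.009]), 'grip_force': np.float64(0.0), 'width': np.float64(0.999)}
```

View pics/scene.png

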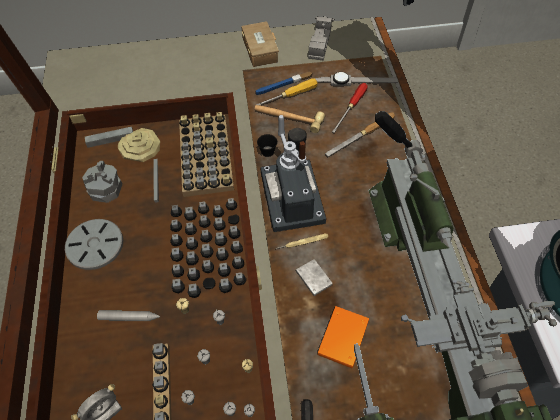

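View pics/side.png

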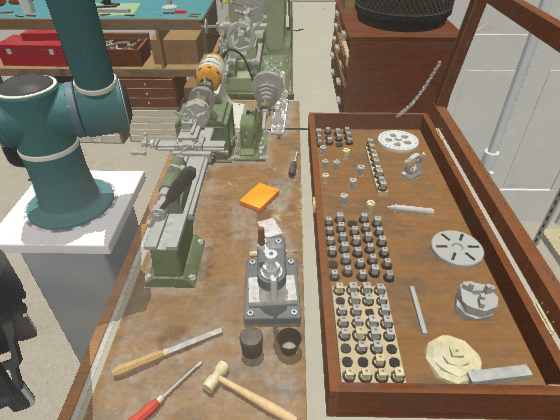

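The scene camera shows the stand at about (295,190). The side camera shows it at about (270,280), with a grey plate under it. Plate candidates are the plate under the foot (side 265,292), a loose grey-white plate (scene 314,277) and an orange one (scene 343,335). The one under the foot fits the description. I'll check it in a close crop.

```bash
python3 - <<'E'
from h import *
a=cv2.imread('pics/scene.png')[105:235,245:345]; b=cv2.imread('pics/side.png')[215:365,220:320]
a=cv2.resize(a,(400,520),interpolation=cv2.INTER_CUBIC); b=cv2.resize(b,(400,600),interpolation=cv2.INTER_CUBIC)
c=np.zeros((600,800,3),np.uint8); c[:520,:400]=a;c[:,400:]=b; cv2.imwrite('pics/c1.png',c)
E
```

```text
(no output)
```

View pics/c1.png

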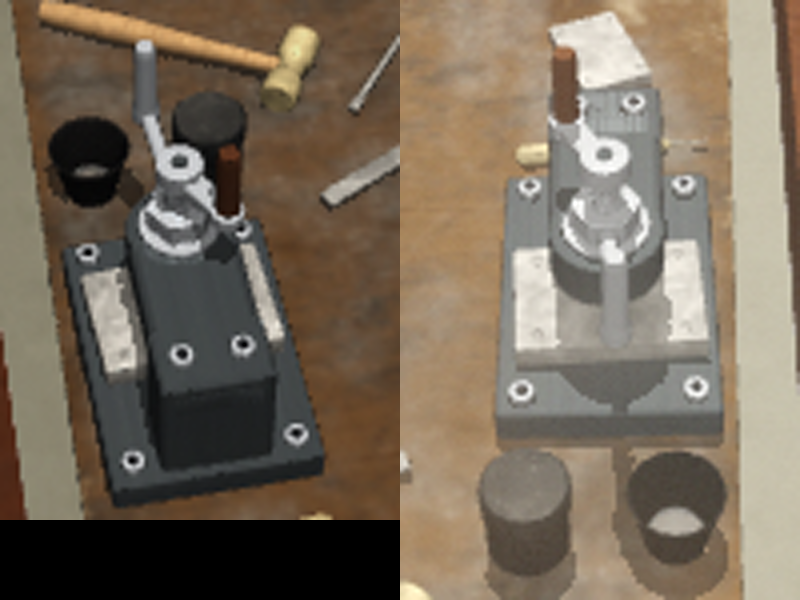

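The steel plate lies on the base under the foot (crop right, 610,310). The lever post is on the -y side, top at scene (281,116) and side (273,278). The crank handle top is at scene (302.5,142.5) and side (261.5,227).

```bash
python3 - <<'E'
from h import *
print('post',pt('scene',281.2,116.7,.148),pt('side',273.3,278.5,.148), pt('scene',281,125),pt('side',273.3,285))
for n,(u,v) in dict(scene=(302.5,142.5),side=(261.5,228)).items(): print('crank z=.19',pt(n,u,v,.19), pt(n,u,v+3))
for n,(u,v) in dict(scene=(290,145),side=(271,254)).items(): print('hub',pt(n,u,v),pt(n,u,v,.16))
# triangulate
def ray(n,u,v):
    o=load(n);fx,fy,cx,cy=o['k'];return o['tc'],o['Rc']@np.array([(u-cx)/fx,(v-cy)/fy,1])
def tri(a,b):
    t1,w1=ray('scene',*a);t2,w2=ray('side',*b);s=np.linalg.lstsq(np.c_[w1,-w2],t2-t1,rcond=None)[0]
    return t1+s[0]*w1,t2+s[1]*w2
print('posttop',tri((281.2,116.7),(273.3,278.5)));print('cranktop',tri((302.5,142.5),(261.3,228)));print('hub',tri((290,145),(271,254)))
# arm top cloud: z .085-.095
for n in('scene','side'):
    P=cloud(n);x=P.reshape(-1,3);c=np.array([.6,-.35])
    m=(x[:,2]>.083)&(x[:,2]<.096)&(np.abs(x[:,:2]-pt('scene',290,145)[:2]-[0,.05]).max(1)<.12);q=x[m]
    print(n,m.sum(),q.min(0),q.max(0))
print('lathe handle',[ (pt('side',u,v)) for u,v in((170,170),(185,178),(193,175),(155,205))])
P=cloud('side');x=P[150:230,140:210].reshape(-1,3);print(x[np.nanargmax(np.where(x[:,0]>.3,x[:,2],-1))])
# base corners in scene crop
for u,v in((68,250),(120,490),(322,462)): print(pt('scene',245+u/4,105+v/4,.02))
E
```

```text
post [ 0.54664614 -0.38795113  0.148     ] [ 0.54717848 -0.39016599  0.148     ] [ 0.54782038 -0.38463897  0.12775299] [ 0.54722358 -0.39629616  0.13857658]
crank z=.19 [ 0.52267849 -0.27815184  0.19      ] [ 0.52102109 -0.28612276  0.17236219]
crank z=.19 [ 0.52445096 -0.30914234  0.19      ] [ 0.52338886 -0.29854544  0.17340486]
hub [ 0.53987994 -0.31623267  0.14289036] [ 0.5421199  -0.30152572  0.16      ]
hub [ 0.54098644 -0.32458168  0.14077717] [ 0.54196495 -0.34391064  0.16      ]
posttop (array([ 0.54650387, -0.38905622,  0.14684472]), array([ 0.54713014, -0.38908428,  0.14679444]))
cranktop (array([ 0.52019836, -0.2913303 ,  0.17472629]), array([ 0.52269231, -0.29142066,  0.17439929]))
hub (array([ 0.53916062, -0.32095553,  0.13739593]), array([ 0.54080644, -0.32102614,  0.13724115]))
scene 1187 [ 0.50844928 -0.34243995  0.08301364] [ 0.5682985  -0.2154986   0.09596799]
side 775 [ 0.50771469 -0.34862001  0.0830619 ] [ 0.56668872 -0.21996732  0.09592608]
lathe handle [array([ 0.3219285 , -0.12874629,  0.19224033]), array([ 0.3880674 , -0.25613262,  0.26002812]), array([ 0.40301908, -0.25549118,  0.26611221]), array([ 0.31705026, -0.24170016,  0.18703399])]
[ 0.39878889 -0.25204697  0.27853721]
[ 0.59332772 -0.36787886  0.02      ]
[ 0.58636006 -0.21161891  0.02      ]
[ 0.48338085 -0.21274901  0.02      ]
```

Call:
jog_arm(increments=[[[0.76, -0.215, 0, 0, 0, 0, 0.4], [0.76, -0.215, 0, 0, 0, 0, 0.4], [0.76, -0.215, 0, 0, 0, 0, 0.4], [0.76, -0.215, 0, 0, 0, 0, 0.4], [0.76, -0.215, 0, 0, 0, 0, 0.4]]])

```text
time: 0.52
tool_pos: [0.3654, -0.5402, 0.3031]
tcp_rot: [-3.072, -0.651, 0.001]
wrist_force: [-0.2, -0.6, -0.5]
width: 0.701
grip_force: 0.0
```

Call:
jog_arm(increments=[[[0.76, -0.215, 0, 0, 0, 0, 0.4], [0.76, -0.215, 0, 0, 0, 0, 0.4], [0.76, -0.215, 0, 0, 0, 0, 0.4], [0.76, -0.215, 0, 0, 0, 0, 0.4], [0.76, -0.215, 0, 0, 0, 0, 0.4]]])

```text
time: 0.93
tool_pos: [0.4567, -0.4644, 0.3032]
tcp_rot: [-3.072, -0.651, 0.001]
wrist_force: [-0.3, -0.7, 0.0]
width: 0.703
grip_force: 0.0
```

Call:
jog_arm(increments=[[[0.76, -0.215, 0, 0, 0, 0, 0.4], [0.76, -0.215, 0, 0, 0, 0, 0.4], [0.76, -0.215, 0, 0, 0, 0, 0.4], [0.76, -0.215, 0, 0, 0, 0, 0.4], [0.76, -0.215, 0, 0, 0, 0, 0.4]]])

```text
time: 1.35
tool_pos: [0.5478, -0.3887, 0.3032]
tcp_rot: [-3.072, -0.651, 0.001]
wrist_force: [0.3, -1.1, 0.5]
width: 0.701
grip_force: 0.0
```

Call:
jog_arm(increments=[[[0, 0, 0, 0, 0, -0.8, 0], [0, 0, 0, 0, 0, -0.8, 0], [0, 0, 0, 0, 0, -0.8, 0], [0, 0, 0, 0, 0, -0.8, 0], [0, 0, 0, 0, 0, -0.8, 0]]])

```text
time: 1.77
tool_pos: [0.5471, -0.3894, 0.3031]
tcp_rot: [-2.867, -1.282, 0.001]
wrist_force: [0.5, -0.5, -0.4]
width: 0.499
grip_force: 0.0
```

Call:
jog_arm(increments=[[[0, 0, 0, 0, 0, -0.8, 0], [0, 0, 0, 0, 0, -0.8, 0], [0, 0, 0, 0, 0, -0.8, 0], [0, 0, 0, 0, 0, -0.8, 0], [0, 0, 0, 0, 0, -0.8, 0]]])

```text
time: 2.18
tool_pos: [0.5469, -0.3895, 0.3031]
tcp_rot: [-2.538, -1.85, 0.001]
wrist_force: [-0.4, 0.2, -0.8]
width: 0.501
grip_force: 0.0
```

Call:
jog_arm(increments=[[[0, 0, 0, 0, 0, -0.8, 0], [0, 0, 0, 0, 0, -0.8, 0], [0, 0, 0, 0, 0, -0.8, 0], [0, 0, 0, 0, 0, -0.8, 0], [0, 0, 0, 0, 0, -0.8, 0]]])

```text
time: 2.6
tool_pos: [0.5469, -0.3895, 0.3031]
tcp_rot: [-2.098, -2.337, 0.0]
wrist_force: [0.1, 0.4, 0.2]
width: 0.498
grip_force: 0.0
```

```bash
cat >> h.py <<'E'
def axes():
    s=read_state();R=Ro.from_rotvec(s['tcp_rot']).as_matrix();print('t',s['time'],'tcp',np.round(s['tool_pos'],4),'grasp',np.round(np.array(s['tool_pos'])+.054*R[:,2],4),'yaw_y',np.degrees(np.arctan2(R[1,1],R[0,1])).round(1),'z',R[:,2].round(3),'q',np.round(s['q'],2),'F',np.round(s['wrist_force'],2),'T',np.round(s['torque'],2),'w',round(float(s['width']),3),'g',round(float(s['grip_force']),1))
    return s,R
def to(g):  # tool-axis shift in units to bring grasp point to g
    s,R=axes();print('units',(R.T@(np.array(g)-np.array(s['tool_pos'])-.054*R[:,2])/.03).round(3))
E
python3 - <<'E'
from h import *
to((.547,-.389,.134)); grab('wrist','w1')
for X in((.5468,-.389,.148),(.5214,-.2914,.1745),(.540,-.3205,.1425)): print(np.round(proj('w1',X)))
E
```

```text
t 2.6 tcp [ 0.5469 -0.3895  0.3031] grasp [ 0.5469 -0.3895  0.2491] yaw_y 6.2 z [-0.001  0.001 -1.   ] q [-0.66  0.26  1.61 -0.    1.27 -0.76] F [0.13 0.38 0.17] T [-0.05 -0.02  0.04] w 0.498 g 0.0
units [0.011 0.01  3.836]
[290. 215.]
[261.  48.]
[291. 108.]
```

View pics/w1.png

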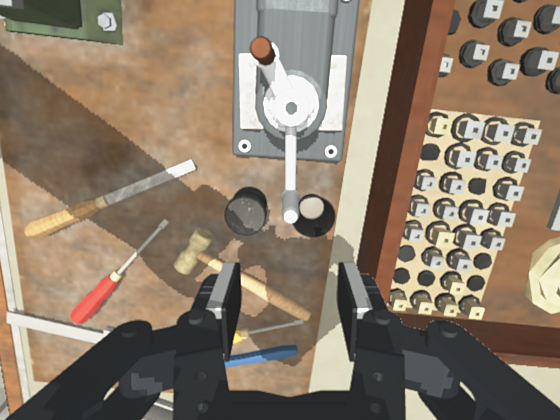

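The wrist picture agrees with my estimates: post top at (291,215), crank handle top at (261,47), axis at (291,107). I'll descend onto the post.

Call:
jog_arm(increments=[[[0, 0, 0.5, 0, 0, 0, 0], [0, 0, 0.5, 0, 0, 0, 0], [0, 0, 0.5, 0, 0, 0, 0], [0, 0, 0.4, 0, 0, 0, 0], [0, 0, 0.4, 0, 0, 0, 0]]])

```text
time: 3.07
tool_pos: [0.5469, -0.3895, 0.2335]
tcp_rot: [-2.104, -2.332, 0.0]
wrist_force: [0.1, -0.6, -1.1]
width: 0.5
grip_force: 0.0
```

Call:
jog_arm(increments=[[[0, 0, 0.4, 0, 0, 0, 0], [0, 0, 0.4, 0, 0, 0, 0], [0, 0, 0.4, 0, 0, 0, 0], [0, 0, 0.3, 0, 0, 0, -0.2], [0, 0, 0, 0, 0, 0, -0.4]]])

```text
time: 3.48
tool_pos: [0.546, -0.3889, 0.1868]
tcp_rot: [-2.101, -2.33, 0.001]
wrist_force: [0.3, 0.6, -0.8]
width: 0.303
grip_force: 0.0
```

Call:
jog_arm(increments=[[[0, 0, 0, 0, 0, 0, -0.6], [0, 0, 0, 0, 0, 0, -0.7], [0, 0, 0, 0, 0, 0, -1], [0, 0, 0, 0, 0, 0, -1], [0, 0, 0, 0, 0, 0, -1]]], force=25)

```text
time: 3.9
tool_pos: [0.5477, -0.39, 0.1907]
tcp_rot: [2.102, 2.332, 0.0]
wrist_force: [1.0, -0.2, 0.4]
width: 0.124
grip_force: 25.1
```

```bash
cat >> h.py <<'E'
def arc(c,r_ang_end,n,z=None,rot=True):
    """rows for arc of grasp point about c to angle end (deg), n rows, tool turning with it"""
    s,R=axes();g=np.array(s['tool_pos'])+.054*R[:,2]
    v=g[:2]-c;a0=np.degrees(np.arctan2(v[1],v[0]));r=np.hypot(*v);print('a0',a0.round(1),'r',r.round(4))
    da=(r_ang_end-a0)/n;p=g[:2]
    for i in range(1,n+1):
        a=np.radians(a0+da*i);q=c+r*np.array([np.cos(a),np.sin(a)])
        d=R.T@np.array([*(q-p),0]);print((d[:2]/.03).round(3),'rot',(-da/6).round(3) if rot else 0)
        p=q
        if rot:R=Ro.from_euler('z',da,degrees=True).as_matrix()@R
E
python3 - <<'E'
from h import *
arc(np.array([.540,-.3205]),-43,15)
E
```

```text
t 3.9 tcp [ 0.5477 -0.39    0.1907] grasp [ 0.5477 -0.3901  0.1367] yaw_y 5.9 z [ 0.001 -0.001 -1.   ] q [-0.66  0.34  1.72  0.    1.08 -0.76] F [ 1.   -0.16  0.36] T [-0.04 -0.12  0.01] w 0.124 g 25.1
a0 -83.7 r 0.07
[0.003 0.11 ] rot -0.452
[0.003 0.11 ] rot -0.452
[0.003 0.11 ] rot -0.452
[0.003 0.11 ] rot -0.452
[0.003 0.11 ] rot -0.452
[0.003 0.11 ] rot -0.452
[0.003 0.11 ] rot -0.452
[0.003 0.11 ] rot -0.452
[0.003 0.11 ] rot -0.452
[0.003 0.11 ] rot -0.452
[0.003 0.11 ] rot -0.452
[0.003 0.11 ] rot -0.452
[0.003 0.11 ] rot -0.452
[0.003 0.11 ] rot -0.452
[0.003 0.11 ] rot -0.452
```

Call:
jog_arm(increments=[[[0, 0.11, 0, 0, 0, -0.45, -1], [0, 0.11, 0, 0, 0, -0.45, -1], [0, 0.11, 0, 0, 0, -0.45, -1], [0, 0.11, 0, 0, 0, -0.45, -1], [0, 0.11, 0, 0, 0, -0.45, -1]]])

```text
time: 4.32
tool_pos: [0.5627, -0.3869, 0.1906]
tcp_rot: [-1.812, -2.566, 0.002]
wrist_force: [-3.7, 0.2, 2.0]
width: 0.128
grip_force: 25.5
```

```bash
python3 - <<'E'
from h import *
arc(np.array([.540,-.3205]),-43,10)
E
```

```text
t 4.3167 tcp [ 0.5627 -0.3869  0.1906] grasp [ 0.5627 -0.3869  0.1366] yaw_y 19.6 z [-0.001 -0.001 -1.   ] q [-0.64  0.36  1.69 -0.    1.09 -0.98] F [-3.69  0.2   2.05] T [-0.05  0.55 -0.1 ] w 0.128 g 25.5
a0 -71.2 r 0.0702
[0.001 0.115] rot -0.47
[0.001 0.115] rot -0.47
[0.001 0.115] rot -0.47
[0.001 0.115] rot -0.47
[0.001 0.115] rot -0.47
[0.001 0.115] rot -0.47
[0.001 0.115] rot -0.47
[0.001 0.115] rot -0.47
[0.001 0.115] rot -0.47
[0.001 0.115] rot -0.47
```

Nothing unexpected so far, so I'll continue the turn and then let go.

Call:
jog_arm(increments=[[[0, 0.115, 0, 0, 0, -0.47, -1], [0, 0.115, 0, 0, 0, -0.47, -1], [0, 0.115, 0, 0, 0, -0.47, -1], [0, 0.115, 0, 0, 0, -0.47, -1], [0, 0.115, 0, 0, 0, -0.47, -1]]])

```text
time: 4.73
tool_pos: [0.5783, -0.3796, 0.1906]
tcp_rot: [-1.483, -2.769, 0.002]
wrist_force: [-3.1, -0.2, 2.2]
width: 0.124
grip_force: 25.5
```

Call:
jog_arm(increments=[[[0, 0.115, 0, 0, 0, -0.47, -1], [0, 0.115, 0, 0, 0, -0.47, -1], [0, 0.115, 0, 0, 0, -0.47, -1], [0, 0.115, 0, 0, 0, -0.47, -1], [0, 0, 0, 0, 0, 0, -1]]])

```text
time: 5.15
tool_pos: [0.5896, -0.3707, 0.1906]
tcp_rot: [-1.205, -2.901, 0.001]
wrist_force: [-2.5, 0.6, 3.2]
width: 0.128
grip_force: 25.4
```

```bash
python3 - <<'E'
from h import *
arc(np.array([.540,-.3205]),-43,1)
E
```

```text
t 5.15 tcp [ 0.5896 -0.3707  0.1906] grasp [ 0.5896 -0.3708  0.1366] yaw_y 44.9 z [-0.001 -0.    -1.   ] q [-0.6   0.39  1.66 -0.    1.1  -1.38] F [-2.49  0.64  3.17] T [ 0.15  0.35 -0.05] w 0.128 g 25.4
a0 -45.4 r 0.0706
[0.002 0.097] rot -0.395
```

The nut has turned 0.67 rad. I'll release, rise, and go over the crank.

Call:
jog_arm(increments=[[[0, 0, 0, 0, 0, 0, 0], [0, 0, 0, 0, 0, 0, 0], [0, 0, -0.4, 0, 0, 0, 0], [0, 0, -0.7, 0, 0, 0, 0], [0, 0, -0.7, 0, 0, 0, 0]]])

```text
time: 5.57
tool_pos: [0.5894, -0.3705, 0.2441]
tcp_rot: [-1.207, -2.899, -0.001]
wrist_force: [0.6, -0.2, -0.2]
width: 0.499
grip_force: 0.0
```

Call:
jog_arm(increments=[[[0, 0, -0.7, 0, 0, 0, 0], [0.7, 0.05, 0, 0, 0, 0, 0], [0.7, 0.05, 0, 0, 0, 0, 0], [0.7, 0.05, 0, 0, 0, 0, 0], [0.7, 0.05, 0, 0, 0, 0, 0]]])

```text
time: 5.98
tool_pos: [0.5346, -0.3066, 0.2663]
tcp_rot: [1.207, 2.898, -0.0]
wrist_force: [-0.6, 0.3, 0.4]
width: 0.496
grip_force: 0.0
```

Call:
jog_arm(increments=[[[0.68, 0.06, 0, 0, 0, 0, 0], [0, 0, 0, 0, 0, 0, 0], [0, 0, 0, 0, 0, 0, 0], [0, 0, 0, 0, 0, 0, 0], [0, 0, 0, 0, 0, 0, 0]]])

```text
time: 6.4
tool_pos: [0.5226, -0.292, 0.2656]
tcp_rot: [1.207, 2.899, -0.001]
wrist_force: [0.4, 0.2, -1.1]
width: 0.502
grip_force: 0.0
```

```bash
python3 - <<'E'
from h import *
to((.5214,-.2914,.162)); grab('wrist','w2'); grab('side','s2'); grab('scene','e2')
for X in((.5214,-.2914,.1745),(.540,-.3205,.1425)): print(np.round(proj('w2',X)),np.round(proj('e2',X)),np.round(proj('s2',X)))
E
```

```text
t 6.4 tcp [ 0.5226 -0.292   0.2656] grasp [ 0.5226 -0.2921  0.2116] yaw_y 44.8 z [ 0.001 -0.001 -1.   ] q [-0.55  0.15  1.82 -0.    1.18 -1.33] F [ 0.4   0.24 -1.07] T [ 0.04  0.   -0.04] w 0.502 g 0.0
units [ 0.047 -0.014  1.653]
[290. 257.] [302. 143.] [261. 228.]
[277. 284.] [290. 143.] [271. 252.]
```

View pics/w2.png

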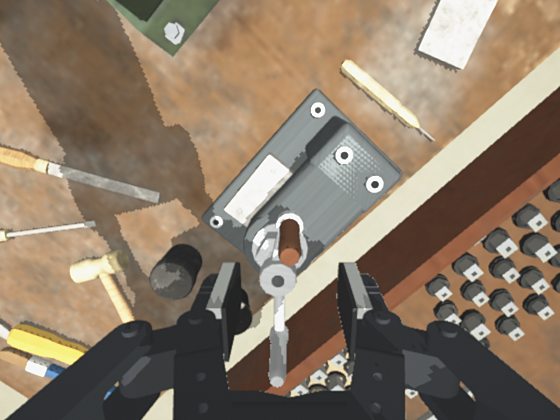

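The crank handle top is at (290,255) and the crank hub at (277,282), both as predicted. I'll descend and grip.

Call:
jog_arm(increments=[[[0.04, 0, 0.4, 0, 0, 0, 0], [0, 0, 0.4, 0, 0, 0, 0], [0, 0, 0.4, 0, 0, 0, 0], [0, 0, 0.4, 0, 0, 0, -0.2], [0, 0, 0, 0, 0, 0, -0.4]]])

```text
time: 6.97
tool_pos: [0.5188, -0.2891, 0.2121]
tcp_rot: [-1.204, -2.894, -0.002]
wrist_force: [0.4, 0.6, -0.2]
width: 0.308
grip_force: 0.0
```

Call:
jog_arm(increments=[[[0, 0, 0, 0, 0, 0, -0.6], [0, 0, 0, 0, 0, 0, -0.7], [0, 0, 0, 0, 0, 0, -1], [0, 0, 0, 0, 0, 0, -1], [0, 0, 0, 0, 0, 0, -1]]], force=20)

```text
time: 7.38
tool_pos: [0.521, -0.2903, 0.2168]
tcp_rot: [1.207, 2.9, 0.0]
wrist_force: [1.3, -0.2, -4.6]
width: 0.137
grip_force: 20.9
```

```bash
python3 - <<'E'
from h import *
arc(np.array([.540,-.3205]),68,10,rot=False)
E
```

```text
t 7.3833 tcp [ 0.521  -0.2903  0.2168] grasp [ 0.521  -0.2903  0.1628] yaw_y 44.8 z [ 0.  0. -1.] q [-0.55  0.19  1.87  0.    1.09 -1.33] F [ 1.3  -0.17 -4.6 ] T [ 0.02 -0.25 -0.05] w 0.137 g 20.9
a0 122.2 r 0.0357
[-0.03   0.108] rot 0
[-0.04   0.105] rot 0
[-0.05   0.101] rot 0
[-0.059  0.096] rot 0
[-0.068  0.09 ] rot 0
[-0.076  0.083] rot 0
[-0.083  0.075] rot 0
[-0.09   0.067] rot 0
[-0.096  0.058] rot 0
[-0.101  0.049] rot 0
```

Call:
jog_arm(increments=[[[-0.03, 0.108, 0.01, 0, 0, 0, -1], [-0.04, 0.105, 0.01, 0, 0, 0, -1], [-0.05, 0.101, 0.01, 0, 0, 0, -1], [-0.059, 0.096, 0.01, 0, 0, 0, -1], [-0.068, 0.09, 0.01, 0, 0, 0, -1]]])

```text
time: 7.8
tool_pos: [0.5369, -0.2848, 0.2153]
tcp_rot: [-1.206, -2.9, -0.0]
wrist_force: [-2.9, 0.8, -2.9]
width: 0.14
grip_force: 21.1
```

Call:
jog_arm(increments=[[[-0.076, 0.083, 0.01, 0, 0, 0, -1], [-0.083, 0.075, 0.01, 0, 0, 0, -1], [-0.09, 0.067, 0.01, 0, 0, 0, -1], [-0.096, 0.058, 0.01, 0, 0, 0, -1], [-0.1, 0.049, 0.01, 0, 0, 0, -1]]])

```text
time: 8.22
tool_pos: [0.5537, -0.2874, 0.2138]
tcp_rot: [-1.207, -2.9, -0.001]
wrist_force: [-1.6, 0.3, -2.4]
width: 0.136
grip_force: 21.2
```

```bash
cat >> h.py <<'E'
C=np.array([.540,-.3205])
def ft():
    s,R=axes();v=np.array(s['tool_pos'])[:2]-C;v/=np.hypot(*v);F=np.array(s['wrist_force'])[:2];t=np.array([v[1],-v[0]])
    print('cw-tangential',(F@t).round(2),'radial',(F@v).round(2))
E
python3 - <<'E'
from h import *
ft();arc(C,40,5,rot=False)
E
```

```text
t 8.2167 tcp [ 0.5537 -0.2874  0.2138] grasp [ 0.5537 -0.2874  0.1598] yaw_y 44.8 z [-0.  0. -1.] q [-0.52  0.24  1.81  0.    1.1  -1.3 ] F [-1.61  0.28 -2.38] T [0.16 0.39 0.02] w 0.136 g 21.2
cw-tangential -1.59 radial -0.35
t 8.2167 tcp [ 0.5537 -0.2874  0.2138] grasp [ 0.5537 -0.2874  0.1598] yaw_y 44.8 z [-0.  0. -1.] q [-0.52  0.24  1.81  0.    1.1  -1.3 ] F [-1.61  0.28 -2.38] T [0.16 0.39 0.02] w 0.136 g 21.2
a0 67.6 r 0.0358
[-0.108  0.039] rot 0
[-0.111  0.029] rot 0
[-0.114  0.018] rot 0
[-0.115  0.007] rot 0
[-0.115 -0.004] rot 0
```

```bash
python3 - <<'E'
from h import *
arc(C,46,5,rot=False)
E
```

```text
t 8.2167 tcp [ 0.5537 -0.2874  0.2138] grasp [ 0.5537 -0.2874  0.1598] yaw_y 44.8 z [-0.  0. -1.] q [-0.52  0.24  1.81  0.    1.1  -1.3 ] F [-1.61  0.28 -2.38] T [0.16 0.39 0.02] w 0.136 g 21.2
a0 67.6 r 0.0358
[-0.084  0.032] rot 0
[-0.086  0.025] rot 0
[-0.088  0.019] rot 0
[-0.089  0.012] rot 0
[-0.09   0.005] rot 0
```

Call:
jog_arm(increments=[[[-0.084, 0.032, 0.008, 0, 0, 0, -1], [-0.086, 0.025, 0.008, 0, 0, 0, -1], [-0.088, 0.019, 0.008, 0, 0, 0, -1], [-0.089, 0.012, 0.008, 0, 0, 0, -1], [-0.09, 0.005, 0.008, 0, 0, 0, -1]]])

```text
time: 8.63
tool_pos: [0.5648, -0.2949, 0.2127]
tcp_rot: [1.207, 2.9, 0.0]
wrist_force: [-1.1, 1.7, -2.4]
width: 0.137
grip_force: 21.2
```

Call:
jog_arm(increments=[[[-0.024, 0, 0.002, 0, 0, 0, -1], [-0.024, 0, 0.002, 0, 0, 0, -1], [-0.024, -0.001, 0.002, 0, 0, 0, -1], [-0.024, -0.001, 0.002, 0, 0, 0, -1], [-0.024, -0.001, 0.002, 0, 0, 0, -1]]])

```text
time: 9.05
tool_pos: [0.567, -0.2974, 0.2124]
tcp_rot: [1.207, 2.9, 0.0]
wrist_force: [-0.6, 0.9, -2.7]
width: 0.135
grip_force: 21.1
```

```bash
cat >> h.py <<'E'
def crk(da,n):
    ft(); s=read_state();v=np.array(s['tool_pos'])[:2]-C;a=np.degrees(np.arctan2(v[1],v[0]));arc(C,a-np.degrees(da),n,rot=False)
E
python3 - <<'E'
from h import *
crk(.2,10)
E
```

```text
t 9.05 tcp [ 0.567  -0.2974  0.2124] grasp [ 0.567  -0.2974  0.1584] yaw_y 44.8 z [ 0.  0. -1.] q [-0.52  0.27  1.77  0.    1.1  -1.3 ] F [-0.61  0.91 -2.65] T [0.25 0.18 0.03] w 0.135 g 21.1
cw-tangential -1.08 radial 0.13
t 9.05 tcp [ 0.567  -0.2974  0.2124] grasp [ 0.567  -0.2974  0.1584] yaw_y 44.8 z [ 0.  0. -1.] q [-0.52  0.27  1.77  0.    1.1  -1.3 ] F [-0.61  0.91 -2.65] T [0.25 0.18 0.03] w 0.135 g 21.1
a0 40.5 r 0.0356
[-0.024 -0.002] rot 0
[-0.024 -0.002] rot 0
[-0.024 -0.003] rot 0
[-0.023 -0.003] rot 0
[-0.023 -0.004] rot 0
[-0.023 -0.004] rot 0
[-0.023 -0.005] rot 0
[-0.023 -0.005] rot 0
[-0.023 -0.006] rot 0
[-0.023 -0.006] rot 0
```

Call:
jog_arm(increments=[[[-0.024, -0.002, 0.002, 0, 0, 0, -1], [-0.024, -0.002, 0.002, 0, 0, 0, -1], [-0.024, -0.003, 0.002, 0, 0, 0, -1], [-0.023, -0.003, 0.002, 0, 0, 0, -1], [-0.023, -0.004, 0.002, 0, 0, 0, -1]]])

```text
time: 9.47
tool_pos: [0.5692, -0.3003, 0.2121]
tcp_rot: [1.207, 2.901, -0.0]
wrist_force: [-0.6, 1.6, -2.5]
width: 0.141
grip_force: 21.1
```

Call:
jog_arm(increments=[[[-0.023, -0.004, 0.002, 0, 0, 0, -1], [-0.023, -0.005, 0.002, 0, 0, 0, -1], [-0.023, -0.005, 0.002, 0, 0, 0, -1], [-0.023, -0.006, 0.002, 0, 0, 0, -1], [-0.023, -0.006, 0.002, 0, 0, 0, -1]]])

```text
time: 9.88
tool_pos: [0.571, -0.3033, 0.2118]
tcp_rot: [-1.207, -2.901, 0.0]
wrist_force: [-1.1, 1.7, -3.6]
width: 0.136
grip_force: 21.1
```

```bash
python3 - <<'E'
from h import *
crk(.2,4)
E
```

```text
t 9.8833 tcp [ 0.571  -0.3033  0.2118] grasp [ 0.571  -0.3033  0.1578] yaw_y 44.8 z [-0. -0. -1.] q [-0.53  0.28  1.76 -0.    1.1  -1.31] F [-1.08  1.7  -3.57] T [ 0.27  0.17 -0.  ] w 0.136 g 21.1
cw-tangential -2.01 radial -0.12
t 9.8833 tcp [ 0.571  -0.3033  0.2118] grasp [ 0.571  -0.3033  0.1578] yaw_y 44.8 z [-0. -0. -1.] q [-0.53  0.28  1.76 -0.    1.1  -1.31] F [-1.08  1.7  -3.57] T [ 0.27  0.17 -0.  ] w 0.136 g 21.1
a0 28.9 r 0.0355
[-0.056 -0.018] rot 0
[-0.055 -0.02 ] rot 0
[-0.054 -0.023] rot 0
[-0.053 -0.026] rot 0
```

Call:
jog_arm(increments=[[[-0.023, -0.007, 0.002, 0, 0, 0, -1], [-0.023, -0.007, 0.002, 0, 0, 0, -1], [-0.0225, -0.0075, 0.002, 0, 0, 0, -1], [-0.022, -0.008, 0.002, 0, 0, 0, -1], [-0.022, -0.0085, 0.002, 0, 0, 0, -1]]])

```text
time: 10.3
tool_pos: [0.5726, -0.3066, 0.2115]
tcp_rot: [-1.207, -2.9, 0.0]
wrist_force: [-1.4, 0.7, -1.5]
width: 0.138
grip_force: 21.2
```

Call:
jog_arm(increments=[[[-0.022, -0.009, 0.002, 0, 0, 0, -1], [-0.022, -0.0095, 0.002, 0, 0, 0, -1], [-0.0215, -0.01, 0.002, 0, 0, 0, -1], [-0.0215, -0.0105, 0.002, 0, 0, 0, -1], [-0.021, -0.011, 0.002, 0, 0, 0, -1]]])

```text
time: 10.72
tool_pos: [0.5738, -0.3099, 0.2112]
tcp_rot: [-1.207, -2.9, 0.0]
wrist_force: [-1.6, 1.1, -2.4]
width: 0.136
grip_force: 21.2
```

```bash
python3 - <<'E'
from h import *
crk(.2,4)
E
```

```text
t 10.7167 tcp [ 0.5738 -0.3099  0.2112] grasp [ 0.5738 -0.3099  0.1572] yaw_y 44.8 z [-0.  0. -1.] q [-0.53  0.29  1.75 -0.    1.1  -1.32] F [-1.58  1.11 -2.4 ] T [0.2  0.25 0.02] w 0.136 g 21.2
cw-tangential -1.53 radial -1.17
t 10.7167 tcp [ 0.5738 -0.3099  0.2112] grasp [ 0.5738 -0.3099  0.1572] yaw_y 44.8 z [-0.  0. -1.] q [-0.53  0.29  1.75 -0.    1.1  -1.32] F [-1.58  1.11 -2.4 ] T [0.2  0.25 0.02] w 0.136 g 21.2
a0 17.4 r 0.0354
[-0.052 -0.028] rot 0
[-0.05  -0.031] rot 0
[-0.049 -0.033] rot 0
[-0.047 -0.036] rot 0
```

Call:
jog_arm(increments=[[[-0.021, -0.0115, 0.002, 0, 0, 0, -1], [-0.021, -0.0115, 0.002, 0, 0, 0, -1], [-0.0205, -0.012, 0.002, 0, 0, 0, -1], [-0.02, -0.0125, 0.002, 0, 0, 0, -1], [-0.02, -0.013, 0.002, 0, 0, 0, -1]]])

```text
time: 11.13
tool_pos: [0.5746, -0.3133, 0.2108]
tcp_rot: [-1.207, -2.9, 0.0]
wrist_force: [-2.3, 2.2, -2.1]
width: 0.138
grip_force: 21.2
```

Call:
jog_arm(increments=[[[-0.02, -0.013, 0.002, 0, 0, 0, -1], [-0.0195, -0.0135, 0.002, 0, 0, 0, -1], [-0.019, -0.014, 0.002, 0, 0, 0, -1], [-0.019, -0.0145, 0.002, 0, 0, 0, -1], [-0.0185, -0.015, 0.002, 0, 0, 0, -1]]])

```text
time: 11.55
tool_pos: [0.5751, -0.3168, 0.2105]
tcp_rot: [-1.207, -2.9, 0.0]
wrist_force: [-2.6, 2.4, -2.5]
width: 0.139
grip_force: 21.2
```

```bash
python3 - <<'E'
from h import *
crk(.2,4)
E
```

```text
t 11.55 tcp [ 0.5751 -0.3168  0.2105] grasp [ 0.5751 -0.3168  0.1565] yaw_y 44.8 z [-0.  0. -1.] q [-0.54  0.3   1.74 -0.    1.11 -1.32] F [-2.58  2.35 -2.48] T [0.25 0.51 0.04] w 0.139 g 21.2
cw-tangential -2.61 radial -2.32
t 11.55 tcp [ 0.5751 -0.3168  0.2105] grasp [ 0.5751 -0.3168  0.1565] yaw_y 44.8 z [-0.  0. -1.] q [-0.54  0.3   1.74 -0.    1.11 -1.32] F [-2.58  2.35 -2.48] T [0.25 0.51 0.04] w 0.139 g 21.2
a0 6.0 r 0.0353
[-0.045 -0.038] rot 0
[-0.043 -0.04 ] rot 0
[-0.041 -0.042] rot 0
[-0.039 -0.044] rot 0
```

Call:
jog_arm(increments=[[[-0.0145, -0.012, 0.002, 0, 0, 0, -1], [-0.0145, -0.0125, 0.002, 0, 0, 0, -1], [-0.0145, -0.0125, 0.002, 0, 0, 0, -1], [-0.014, -0.013, 0.002, 0, 0, 0, -1], [-0.014, -0.013, 0.002, 0, 0, 0, -1]]])

```text
time: 11.97
tool_pos: [0.5753, -0.3197, 0.2103]
tcp_rot: [-1.207, -2.9, 0.0]
wrist_force: [-3.6, 1.0, -1.4]
width: 0.135
grip_force: 21.2
```

```bash
python3 - <<'E'
from h import *
crk(.08,2)
E
```

```text
t 11.9667 tcp [ 0.5753 -0.3197  0.2103] grasp [ 0.5753 -0.3197  0.1563] yaw_y 44.8 z [-0.  0. -1.] q [-0.55  0.3   1.73 -0.    1.11 -1.33] F [-3.59  1.   -1.35] T [0.24 0.55 0.03] w 0.135 g 21.2
cw-tangential -1.08 radial -3.56
t 11.9667 tcp [ 0.5753 -0.3197  0.2103] grasp [ 0.5753 -0.3197  0.1563] yaw_y 44.8 z [-0.  0. -1.] q [-0.55  0.3   1.73 -0.    1.11 -1.33] F [-3.59  1.   -1.35] T [0.24 0.55 0.03] w 0.135 g 21.2
a0 1.3 r 0.0353
[-0.034 -0.033] rot 0
[-0.032 -0.034] rot 0
```

Call:
jog_arm(increments=[[[-0.0145, -0.019, 0.002, 0, 0, 0, -1], [-0.0145, -0.019, 0.002, 0, 0, 0, -1], [-0.014, -0.0195, 0.002, 0, 0, 0, -1], [-0.014, -0.0195, 0.002, 0, 0, 0, -1], [-0.0135, -0.02, 0.002, 0, 0, 0, -1]]])

```text
time: 12.38
tool_pos: [0.575, -0.3232, 0.21]
tcp_rot: [1.207, 2.9, 0.0]
wrist_force: [-2.1, 1.3, -1.6]
width: 0.137
grip_force: 21.2
```

Call:
jog_arm(increments=[[[-0.0155, -0.018, 0.002, 0, 0, 0, -1], [-0.015, -0.0185, 0.002, 0, 0, 0, -1], [-0.0145, -0.019, 0.002, 0, 0, 0, -1], [-0.0145, -0.019, 0.002, 0, 0, 0, -1], [-0.014, -0.0195, 0.002, 0, 0, 0, -1]]])

```text
time: 12.8
tool_pos: [0.5745, -0.3268, 0.2097]
tcp_rot: [1.207, 2.9, 0.0]
wrist_force: [-2.0, 2.6, -2.3]
width: 0.138
grip_force: 21.2
```

```bash
sed -i 's/^C=.*/C=np.array([.5395,-.3205])/' h.py; cat >> h.py <<'E'
def avg(n=6):
    Fs=[]
    for i in range(n):
        viewer.read_camera('side'); s=read_state(); v=np.array(s['tool_pos'])[:2]-C;v/=np.hypot(*v);F=np.array(s['wrist_force'])[:2]
        Fs.append([F@[v[1],-v[0]],F@v])
    Fs=np.array(Fs);print('avg tan,rad',Fs.mean(0).round(2),'sd',Fs.std(0).round(2))
E
python3 - <<'E'
from h import *
crk(.2,4);avg()
E
```

```text
t 12.8 tcp [ 0.5745 -0.3268  0.2097] grasp [ 0.5745 -0.3268  0.1557] yaw_y 44.8 z [ 0.  0. -1.] q [-0.55  0.31  1.73  0.    1.11 -1.34] F [-2.01  2.64 -2.28] T [ 0.38  0.29 -0.01] w 0.138 g 21.2
cw-tangential -2.24 radial -2.44
t 12.8 tcp [ 0.5745 -0.3268  0.2097] grasp [ 0.5745 -0.3268  0.1557] yaw_y 44.8 z [ 0.  0. -1.] q [-0.55  0.31  1.73  0.    1.11 -1.34] F [-2.01  2.64 -2.28] T [ 0.38  0.29 -0.01] w 0.138 g 21.2
a0 -10.2 r 0.0355
[-0.033 -0.049] rot 0
[-0.03  -0.051] rot 0
[-0.028 -0.052] rot 0
[-0.025 -0.054] rot 0
avg tan,rad [-1.28 -1.71] sd [0.7  0.44]
```

Call:
jog_arm(increments=[[[-0.0135, -0.02, 0.002, 0, 0, 0, -1], [-0.013, -0.02, 0.002, 0, 0, 0, -1], [-0.0125, -0.02, 0.002, 0, 0, 0, -1], [-0.0125, -0.0205, 0.002, 0, 0, 0, -1], [-0.012, -0.0205, 0.002, 0, 0, 0, -1]]])

```text
time: 13.52
tool_pos: [0.5736, -0.3302, 0.2094]
tcp_rot: [-1.207, -2.9, -0.0]
wrist_force: [-1.2, 2.9, -1.8]
width: 0.142
grip_force: 21.2
```

Call:
jog_arm(increments=[[[-0.0115, -0.021, 0.002, 0, 0, 0, -1], [-0.011, -0.021, 0.002, 0, 0, 0, -1], [-0.0105, -0.0215, 0.002, 0, 0, 0, -1], [-0.01, -0.0215, 0.002, 0, 0, 0, -1], [-0.0095, -0.022, 0.002, 0, 0, 0, -1]]])

```text
time: 13.93
tool_pos: [0.5723, -0.3336, 0.209]
tcp_rot: [-1.207, -2.9, -0.0]
wrist_force: [-2.0, 2.5, -2.0]
width: 0.139
grip_force: 21.2
```

```bash
python3 - <<'E'
from h import *
crk(.2,4);avg()
E
```

```text
t 13.9333 tcp [ 0.5723 -0.3336  0.209 ] grasp [ 0.5723 -0.3336  0.155 ] yaw_y 44.8 z [-0.  0. -1.] q [-0.57  0.31  1.72  0.    1.11 -1.35] F [-2.05  2.49 -2.01] T [0.44 0.31 0.01] w 0.139 g 21.2
cw-tangential -1.56 radial -2.83
t 13.9333 tcp [ 0.5723 -0.3336  0.209 ] grasp [ 0.5723 -0.3336  0.155 ] yaw_y 44.8 z [-0.  0. -1.] q [-0.57  0.31  1.72  0.    1.11 -1.35] F [-2.05  2.49 -2.01] T [0.44 0.31 0.01] w 0.139 g 21.2
a0 -21.8 r 0.0354
[-0.022 -0.055] rot 0
[-0.019 -0.056] rot 0
[-0.016 -0.057] rot 0
[-0.014 -0.057] rot 0
avg tan,rad [-1.38 -3.12] sd [0.38 0.38]
```

Call:
jog_arm(increments=[[[-0.0075, -0.0225, 0.002, 0, 0, 0, -1], [-0.0075, -0.0225, 0.002, 0, 0, 0, -1], [-0.007, -0.0225, 0.002, 0, 0, 0, -1], [-0.0065, -0.023, 0.002, 0, 0, 0, -1], [-0.006, -0.023, 0.002, 0, 0, 0, -1]]])

```text
time: 14.65
tool_pos: [0.5708, -0.3368, 0.2088]
tcp_rot: [1.207, 2.9, 0.0]
wrist_force: [-1.0, 3.0, -2.7]
width: 0.139
grip_force: 21.2
```

Call:
jog_arm(increments=[[[-0.006, -0.023, 0.002, 0, 0, 0, -1], [-0.0055, -0.023, 0.002, 0, 0, 0, -1], [-0.005, -0.0235, 0.002, 0, 0, 0, -1], [-0.0045, -0.0235, 0.002, 0, 0, 0, -1], [-0.004, -0.0235, 0.002, 0, 0, 0, -1]]])

```text
time: 15.07
tool_pos: [0.5688, -0.3398, 0.2085]
tcp_rot: [1.207, 2.9, 0.0]
wrist_force: [-1.6, 2.9, -3.0]
width: 0.137
grip_force: 21.1
```

```bash
python3 - <<'E'
from h import *
crk(.2,4);avg()
E
```

```text
t 15.0667 tcp [ 0.5688 -0.3398  0.2085] grasp [ 0.5688 -0.3398  0.1545] yaw_y 44.8 z [ 0.  0. -1.] q [-0.58  0.31  1.73  0.    1.1  -1.36] F [-1.6   2.93 -3.01] T [ 0.48  0.09 -0.02] w 0.137 g 21.1
cw-tangential -1.57 radial -2.95
t 15.0667 tcp [ 0.5688 -0.3398  0.2085] grasp [ 0.5688 -0.3398  0.1545] yaw_y 44.8 z [ 0.  0. -1.] q [-0.58  0.31  1.73  0.    1.1  -1.36] F [-1.6   2.93 -3.01] T [ 0.48  0.09 -0.02] w 0.137 g 21.1
a0 -33.3 r 0.0351
[-0.011 -0.058] rot 0
[-0.008 -0.058] rot 0
[-0.005 -0.058] rot 0
[-0.002 -0.059] rot 0
avg tan,rad [-1.58 -2.56] sd [0.56 0.54]
```

Call:
jog_arm(increments=[[[-0.004, -0.0235, 0.002, 0, 0, 0, -1], [-0.0035, -0.0235, 0.002, 0, 0, 0, -1], [-0.003, -0.0235, 0.002, 0, 0, 0, -1], [-0.0025, -0.0235, 0.002, 0, 0, 0, -1], [-0.002, -0.0235, 0.002, 0, 0, 0, -1]]])

```text
time: 15.78
tool_pos: [0.5666, -0.3426, 0.2082]
tcp_rot: [1.207, 2.9, 0.0]
wrist_force: [-1.4, 2.9, -2.9]
width: 0.135
grip_force: 21.1
```

Call:
jog_arm(increments=[[[-0.001, -0.0235, 0.002, 0, 0, 0, -1], [-0.001, -0.0235, 0.002, 0, 0, 0, -1], [-0.0005, -0.0235, 0.002, 0, 0, 0, -1], [0, -0.0235, 0.002, 0, 0, 0, -1], [0.0005, -0.0235, 0.002, 0, 0, 0, -1]]])

```text
time: 16.2
tool_pos: [0.5642, -0.3451, 0.2079]
tcp_rot: [1.207, 2.9, 0.0]
wrist_force: [0.2, 2.4, -2.9]
width: 0.134
grip_force: 21.1
```

```bash
python3 - <<'E'
from h import *
crk(.2,4);avg()
E
```

```text
t 16.2 tcp [ 0.5642 -0.3451  0.2079] grasp [ 0.5642 -0.3452  0.1539] yaw_y 44.8 z [ 0. -0. -1.] q [-0.59  0.31  1.73  0.    1.1  -1.37] F [ 0.25  2.44 -2.9 ] T [ 0.47 -0.    0.01] w 0.134 g 21.1
cw-tangential -1.9 radial -1.55
t 16.2 tcp [ 0.5642 -0.3451  0.2079] grasp [ 0.5642 -0.3452  0.1539] yaw_y 44.8 z [ 0. -0. -1.] q [-0.59  0.31  1.73  0.    1.1  -1.37] F [ 0.25  2.44 -2.9 ] T [ 0.47 -0.    0.01] w 0.134 g 21.1
a0 -45.0 r 0.0349
[ 0.001 -0.058] rot 0
[ 0.004 -0.058] rot 0
[ 0.007 -0.058] rot 0
[ 0.01  -0.057] rot 0
avg tan,rad [-1.32 -1.62] sd [0.37 0.61]
```

Call:
jog_arm(increments=[[[0.001, -0.0235, 0.002, 0, 0, 0, -1], [0.001, -0.0235, 0.002, 0, 0, 0, -1], [0.0015, -0.0235, 0.002, 0, 0, 0, -1], [0.002, -0.0235, 0.002, 0, 0, 0, -1], [0.0025, -0.0235, 0.002, 0, 0, 0, -1]]])

```text
time: 16.92
tool_pos: [0.5615, -0.3474, 0.2076]
tcp_rot: [1.207, 2.9, 0.0]
wrist_force: [0.2, 2.9, -4.0]
width: 0.138
grip_force: 21.0
```

Call:
jog_arm(increments=[[[0.003, -0.0235, 0.002, 0, 0, 0, -1], [0.003, -0.0235, 0.002, 0, 0, 0, -1], [0.0035, -0.0235, 0.002, 0, 0, 0, -1], [0.004, -0.0235, 0.002, 0, 0, 0, -1], [0.0045, -0.023, 0.002, 0, 0, 0, -1]]])

```text
time: 17.33
tool_pos: [0.5585, -0.3495, 0.2073]
tcp_rot: [-1.207, -2.9, -0.0]
wrist_force: [1.1, 2.7, -3.9]
width: 0.142
grip_force: 21.0
```

```bash
python3 - <<'E'
from h import *
crk(.2,4);avg()
E
```

```text
t 17.3333 tcp [ 0.5585 -0.3495  0.2073] grasp [ 0.5585 -0.3495  0.1533] yaw_y 44.8 z [-0.  0. -1.] q [-0.6   0.31  1.73  0.    1.1  -1.38] F [ 1.08  2.71 -3.9 ] T [ 0.47 -0.08  0.03] w 0.142 g 21.0
cw-tangential -2.39 radial -1.67
t 17.3333 tcp [ 0.5585 -0.3495  0.2073] grasp [ 0.5585 -0.3495  0.1533] yaw_y 44.8 z [-0.  0. -1.] q [-0.6   0.31  1.73  0.    1.1  -1.38] F [ 1.08  2.71 -3.9 ] T [ 0.47 -0.08  0.03] w 0.142 g 21.0
a0 -56.7 r 0.0347
[ 0.013 -0.056] rot 0
[ 0.016 -0.056] rot 0
[ 0.019 -0.055] rot 0
[ 0.021 -0.054] rot 0
avg tan,rad [-1.3  -2.17] sd [0.28 0.52]
```

Call:
jog_arm(increments=[[[0.005, -0.023, 0.002, 0, 0, 0, -1], [0.0055, -0.023, 0.002, 0, 0, 0, -1], [0.006, -0.023, 0.002, 0, 0, 0, -1], [0.0065, -0.023, 0.002, 0, 0, 0, -1], [0.007, -0.0225, 0.002, 0, 0, 0, -1]]])

```text
time: 18.05
tool_pos: [0.5558, -0.3511, 0.2071]
tcp_rot: [1.207, 2.9, 0.001]
wrist_force: [2.5, 3.2, -3.1]
width: 0.14
grip_force: 21.1
```

Call:
jog_arm(increments=[[[0.0075, -0.0225, 0.002, 0, 0, 0, -1], [0.008, -0.0225, 0.002, 0, 0, 0, -1], [0.008, -0.0225, 0.002, 0, 0, 0, -1], [0.0085, -0.022, 0.002, 0, 0, 0, -1], [0.009, -0.022, 0.002, 0, 0, 0, -1]]])

```text
time: 18.47
tool_pos: [0.5533, -0.3523, 0.207]
tcp_rot: [1.206, 2.899, 0.002]
wrist_force: [4.4, 4.7, -4.4]
width: 0.138
grip_force: 21.1
```

```bash
python3 - <<'E'
from h import *
crk(.1,1);avg(8)
E
```

```text
t 18.4667 tcp [ 0.5533 -0.3523  0.207 ] grasp [ 0.5534 -0.3522  0.153 ] yaw_y 44.8 z [ 0.002  0.001 -1.   ] q [-0.61  0.3   1.74  0.    1.1  -1.39] F [ 4.39  4.74 -4.41] T [ 0.96 -0.72  0.01] w 0.138 g 21.1
cw-tangential -5.91 radial -2.6
t 18.4667 tcp [ 0.5533 -0.3523  0.207 ] grasp [ 0.5534 -0.3522  0.153 ] yaw_y 44.8 z [ 0.002  0.001 -1.   ] q [-0.61  0.3   1.74  0.    1.1  -1.39] F [ 4.39  4.74 -4.41] T [ 0.96 -0.72  0.01] w 0.138 g 21.1
a0 -66.3 r 0.0346
[ 0.049 -0.109] rot 0
avg tan,rad [-5.68 -3.58] sd [0.4  0.53]
```

The tangential force climbed from 1.5 to 3.7 to 5.8 N, about 25 N of foot pressure per 0.1 rad, which matches the foot bearing on the plate. I'll let go so it eases, then return to the lever.

Call:
jog_arm(increments=[[[0, 0, 0, 0, 0, 0, -0.6], [0, 0, 0, 0, 0, 0, -0.4], [0, 0, 0, 0, 0, 0, 0], [0, 0, 0, 0, 0, 0, 0], [0, 0, -0.3, 0, 0, 0, 0]]])

```text
time: 19.28
tool_pos: [0.5512, -0.3528, 0.2144]
tcp_rot: [-1.206, -2.898, 0.0]
wrist_force: [0.1, 0.2, -1.1]
width: 0.501
grip_force: 0.0
```

Call:
jog_arm(increments=[[[0, 0, -0.5, 0, 0, 0, 0], [0, 0, -0.5, 0, 0, 0, 0], [0, 0, -0.6, 0, 0, 0, 0], [0, 0, 0, 0, 0, 0, 0], [0, 0, 0, 0, 0, 0, 0]]])

```text
time: 19.7
tool_pos: [0.5531, -0.3536, 0.266]
tcp_rot: [1.205, 2.897, -0.002]
wrist_force: [-0.5, 0.2, 0.2]
width: 0.498
grip_force: 0.0
```

```bash
python3 - <<'E'
from h import *
to((.5896,-.3707,.1366)); grab('wrist','w3'); im,_=grab('side','s3')
print(np.round(proj('w3',(.5896,-.3707,.148))),np.round(proj('w3',(.5535,-.3522,.165))))
w=cv2.imread('pics/w3.png');b=cv2.resize(im[215:365,220:320],(280,420),interpolation=cv2.INTER_CUBIC)
cv2.imwrite('pics/c3.png',np.hstack([w[:,60:],b])[:, :800])
E
```

```text
t 19.7 tcp [ 0.5531 -0.3536  0.266 ] grasp [ 0.5532 -0.3538  0.212 ] yaw_y 44.8 z [ 0.003 -0.003 -1.   ] q [-0.61  0.25  1.69 -0.    1.2  -1.39] F [-0.49  0.18  0.15] T [-0.04 -0.02 -0.01] w 0.498 g 0.0
units [-1.244  0.461  2.517]
[313. 295.] [293. 249.]
```

View pics/c3.png

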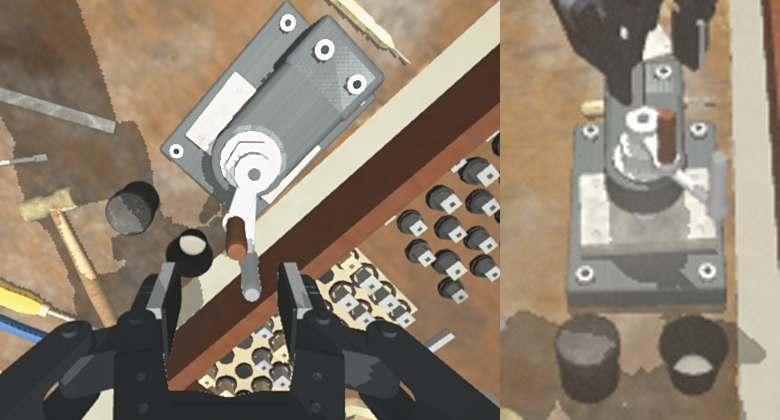

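The post top is at wrist-picture (312,293), as predicted, and the crank handle now lies just clockwise of the lever. Returning to the post.

Call:
jog_arm(increments=[[[-0.42, 0.155, 0, 0, 0, 0, 0], [-0.42, 0.155, 0, 0, 0, 0, 0], [-0.4, 0.15, 0, 0, 0, 0, 0], [0, 0, 0.3, 0, 0, 0, 0], [0, 0, 0.4, 0, 0, 0, 0]]])

```text
time: 20.22
tool_pos: [0.5885, -0.3695, 0.2417]
tcp_rot: [1.207, 2.901, -0.0]
wrist_force: [-0.2, 0.3, -0.8]
width: 0.497
grip_force: 0.0
```

Call:
jog_arm(increments=[[[0, 0, 0.5, 0, 0, 0, 0], [0, 0, 0.5, 0, 0, 0, 0], [0, 0, 0.4, 0, 0, 0, 0], [0, 0, 0.3, 0, 0, 0, -0.2], [0, 0, 0, 0, 0, 0, -0.4]]])

```text
time: 20.63
tool_pos: [0.5864, -0.3682, 0.1875]
tcp_rot: [-1.205, -2.895, -0.002]
wrist_force: [0.3, 0.8, -0.0]
width: 0.298
grip_force: 0.0
```

Call:
jog_arm(increments=[[[0, 0, 0, 0, 0, 0, -0.6], [0, 0, 0, 0, 0, 0, -0.7], [0, 0, 0, 0, 0, 0, -1], [0, 0, 0, 0, 0, 0, -1], [0, 0, 0, 0, 0, 0, -1]]], force=25)

```text
time: 21.05
tool_pos: [0.5886, -0.3697, 0.1926]
tcp_rot: [1.206, 2.899, -0.001]
wrist_force: [-0.7, -0.9, -0.0]
width: 0.128
grip_force: 25.1
```

```bash
python3 - <<'E'
from h import *
C=np.array([.540,-.3205]);arc(C,-74,10)
E
```

```text
t 21.05 tcp [ 0.5886 -0.3697  0.1926] grasp [ 0.5887 -0.3698  0.1386] yaw_y 44.8 z [ 0.001 -0.001 -1.   ] q [-0.6   0.38  1.66 -0.    1.1  -1.38] F [-0.68 -0.91 -0.03] T [-0.03  0.02 -0.03] w 0.128 g 25.1
a0 -45.4 r 0.0693
[ 0.003 -0.115] rot 0.477
[ 0.003 -0.115] rot 0.477
[ 0.003 -0.115] rot 0.477
[ 0.003 -0.115] rot 0.477
[ 0.003 -0.115] rot 0.477
[ 0.003 -0.115] rot 0.477
[ 0.003 -0.115] rot 0.477
[ 0.003 -0.115] rot 0.477
[ 0.003 -0.115] rot 0.477
[ 0.003 -0.115] rot 0.477
```

Call:
jog_arm(increments=[[[0.003, -0.115, 0, 0, 0, 0.477, -1], [0.003, -0.115, 0, 0, 0, 0.477, -1], [0.003, -0.115, 0, 0, 0, 0.477, -1], [0.003, -0.115, 0, 0, 0, 0.477, -1], [0.003, -0.115, 0, 0, 0, 0.477, -1]]])

```text
time: 21.47
tool_pos: [0.5759, -0.3795, 0.1926]
tcp_rot: [1.56, 2.724, 0.002]
wrist_force: [2.7, 2.2, -1.0]
width: 0.128
grip_force: 25.1
```

Call:
jog_arm(increments=[[[0.003, -0.115, 0, 0, 0, 0.477, -1], [0.003, -0.115, 0, 0, 0, 0.477, -1], [0.003, -0.115, 0, 0, 0, 0.477, -1], [0.003, -0.115, 0, 0, 0, 0.477, -1], [0.003, -0.115, 0, 0, 0, 0.477, -1]]])

```text
time: 21.88
tool_pos: [0.5601, -0.3864, 0.1926]
tcp_rot: [1.888, 2.508, 0.003]
wrist_force: [2.4, 2.1, -0.9]
width: 0.124
grip_force: 25.1
```

```bash
python3 - <<'E'
from h import *
ft();C=np.array([.540,-.3205]);arc(C,-92,10)
E
```

```text
t 21.8833 tcp [ 0.5601 -0.3864  0.1926] grasp [ 0.5602 -0.3864  0.1386] yaw_y 16.1 z [ 0.003 -0.    -1.   ] q [-0.64  0.36  1.7   0.    1.09 -0.92] F [ 2.37  2.06 -0.91] T [ 0.26 -0.46  0.13] w 0.124 g 25.1
cw-tangential -2.88 radial -1.26
t 21.8833 tcp [ 0.5601 -0.3864  0.1926] grasp [ 0.5602 -0.3864  0.1386] yaw_y 16.1 z [ 0.003 -0.    -1.   ] q [-0.64  0.36  1.7   0.    1.09 -0.92] F [ 2.37  2.06 -0.91] T [ 0.26 -0.46  0.13] w 0.124 g 25.1
a0 -72.9 r 0.0689
[-0.    -0.076] rot 0.318
[-0.    -0.076] rot 0.318
[-0.    -0.076] rot 0.318
[-0.    -0.076] rot 0.318
[-0.    -0.076] rot 0.318
[-0.    -0.076] rot 0.318
[-0.    -0.076] rot 0.318
[-0.    -0.076] rot 0.318
[-0.    -0.076] rot 0.318
[-0.    -0.076] rot 0.318
```

Call:
jog_arm(increments=[[[0, -0.076, 0, 0, 0, 0.318, -1], [0, -0.076, 0, 0, 0, 0.318, -1], [0, -0.076, 0, 0, 0, 0.318, -1], [0, -0.076, 0, 0, 0, 0.318, -1], [0, -0.076, 0, 0, 0, 0.318, -1]]])

```text
time: 22.3
tool_pos: [0.5492, -0.3887, 0.1926]
tcp_rot: [2.089, 2.343, 0.004]
wrist_force: [4.0, 2.4, -1.8]
width: 0.125
grip_force: 25.1
```

```bash
python3 - <<'E'
from h import *
ft();C=np.array([.540,-.3205]);arc(C,-92,5)
E
```

```text
t 22.3 tcp [ 0.5492 -0.3887  0.1926] grasp [ 0.5494 -0.3887  0.1386] yaw_y 6.6 z [ 0.004  0.    -1.   ] q [-0.65  0.34  1.72  0.    1.08 -0.77] F [ 4.03  2.42 -1.82] T [ 0.33 -0.67  0.18] w 0.125 g 25.1
cw-tangential -4.33 radial -1.82
t 22.3 tcp [ 0.5492 -0.3887  0.1926] grasp [ 0.5494 -0.3887  0.1386] yaw_y 6.6 z [ 0.004  0.    -1.   ] q [-0.65  0.34  1.72  0.    1.08 -0.77] F [ 4.03  2.42 -1.82] T [ 0.33 -0.67  0.18] w 0.125 g 25.1
a0 -82.2 r 0.0688
[-0.    -0.079] rot 0.328
[-0.    -0.079] rot 0.328
[-0.    -0.079] rot 0.328
[-0.    -0.079] rot 0.328
[-0.    -0.079] rot 0.328
```

Call:
jog_arm(increments=[[[0, -0.079, 0, 0, 0, 0.328, -1], [0, -0.079, 0, 0, 0, 0.328, -1], [0, -0.079, 0, 0, 0, 0.328, -1], [0, -0.079, 0, 0, 0, 0.328, -1], [0, -0.079, 0, 0, 0, 0.328, -1]]])

```text
time: 22.72
tool_pos: [0.5381, -0.3891, 0.1926]
tcp_rot: [2.281, 2.155, 0.006]
wrist_force: [6.4, 2.5, -2.8]
width: 0.13
grip_force: 25.1
```

```bash
python3 - <<'E'
from h import *
ft();avg(5);C=np.array([.540,-.3205]);arc(C,-98,5)
E
```

```text
t 22.7167 tcp [ 0.5381 -0.3891  0.1926] grasp [ 0.5384 -0.3892  0.1386] yaw_y -3.3 z [ 0.005 -0.    -1.   ] q [-0.66  0.33  1.74  0.    1.07 -0.61] F [ 6.42  2.51 -2.8 ] T [ 0.34 -1.02  0.17] w 0.13 g 25.1
cw-tangential -6.36 radial -2.64
avg tan,rad [-4.94 -2.38] sd [0.51 0.58]
t 22.9667 tcp [ 0.5377 -0.3892  0.1926] grasp [ 0.5379 -0.3892  0.1386] yaw_y -3.2 z [ 0.004 -0.    -1.   ] q [-0.67  0.33  1.74  0.    1.07 -0.61] F [ 4.66  1.91 -2.07] T [ 0.28 -0.72  0.16] w 0.129 g 25.1
a0 -91.7 r 0.0687
[-0.001 -0.05 ] rot 0.209
[-0.001 -0.05 ] rot 0.209
[-0.001 -0.05 ] rot 0.209
[-0.001 -0.05 ] rot 0.209
[-0.001 -0.05 ] rot 0.209
```

Call:
jog_arm(increments=[[[0, -0.036, 0, 0, 0, 0.15, -1], [0, -0.036, 0, 0, 0, 0.15, -1], [0, -0.036, 0, 0, 0, 0.15, -1], [0, -0.036, 0, 0, 0, 0.15, -1], [0, -0.036, 0, 0, 0, 0.15, -1]]])

```text
time: 23.38
tool_pos: [0.5331, -0.3888, 0.1926]
tcp_rot: [2.362, 2.064, 0.006]
wrist_force: [7.4, 1.4, -4.6]
width: 0.125
grip_force: 25.2
```

```bash
python3 - <<'E'
from h import *
ft();C=np.array([.540,-.3205]);arc(C,-83.7,1)
E
```

```text
t 23.3833 tcp [ 0.5331 -0.3888  0.1926] grasp [ 0.5334 -0.3888  0.1386] yaw_y -7.7 z [ 0.006 -0.001 -1.   ] q [-0.67  0.32  1.75  0.    1.07 -0.54] F [ 7.45  1.36 -4.57] T [ 0.28 -1.19  0.23] w 0.125 g 25.2
cw-tangential -7.29 radial -2.04
t 23.3833 tcp [ 0.5331 -0.3888  0.1926] grasp [ 0.5334 -0.3888  0.1386] yaw_y -7.7 z [ 0.006 -0.001 -1.   ] q [-0.67  0.32  1.75  0.    1.07 -0.54] F [ 7.45  1.36 -4.57] T [ 0.28 -1.19  0.23] w 0.125 g 25.2
a0 -95.5 r 0.0686
[0.066 0.466] rot -1.967
```

Call:
jog_arm(increments=[[[0, -0.03, 0, 0, 0, 0.12, -1], [0, -0.03, 0, 0, 0, 0.12, -1], [0, -0.03, 0, 0, 0, 0.12, -1], [0, -0.03, 0, 0, 0, 0.12, -1], [0, -0.03, 0, 0, 0, 0.12, -1]]])

```text
time: 23.8
tool_pos: [0.5291, -0.3882, 0.1927]
tcp_rot: [2.425, 1.989, 0.008]
wrist_force: [8.9, 0.6, -3.3]
width: 0.128
grip_force: 25.2
```

```bash
python3 - <<'E'
from h import *
ft();C=np.array([.540,-.3205]);arc(C,-83.7,1); grab('wrist','w4')
im=cv2.imread('pics/w4.png');cv2.imwrite('pics/c4.png',cv2.resize(im[100:400,180:400],None,fx=2,fy=2))
E
```

```text
t 23.8 tcp [ 0.5291 -0.3882  0.1927] grasp [ 0.5295 -0.3882  0.1387] yaw_y -11.3 z [ 0.007 -0.001 -1.   ] q [-0.67  0.31  1.76  0.    1.07 -0.48] F [ 8.93  0.65 -3.28] T [ 0.2  -1.43  0.2 ] w 0.128 g 25.2
cw-tangential -8.73 radial -1.99
t 23.8 tcp [ 0.5291 -0.3882  0.1927] grasp [ 0.5295 -0.3882  0.1387] yaw_y -11.3 z [ 0.007 -0.001 -1.   ] q [-0.67  0.31  1.76  0.    1.07 -0.48] F [ 8.93  0.65 -3.28] T [ 0.2  -1.43  0.2 ] w 0.128 g 25.2
a0 -98.8 r 0.0685
[0.105 0.591] rot -2.517
```

View pics/c4.png

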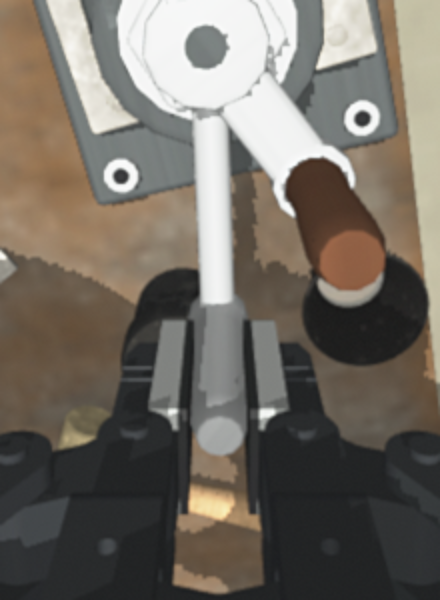

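The post is held squarely between the pads (crop 219,400) and the lever is past its starting angle. The push reads 8.7 N, so it is firm. I'll release and withdraw.

Call:
jog_arm(increments=[[[0, 0, 0, 0, 0, 0, -0.6], [0, 0, 0, 0, 0, 0, -0.4], [0, 0, 0, 0, 0, 0, -0.2], [0, 0, 0, 0, 0, 0, 0], [0, 0, 0, 0, 0, 0, 0]]])

```text
time: 24.27
tool_pos: [0.5257, -0.3888, 0.1919]
tcp_rot: [-2.429, -1.992, 0.001]
wrist_force: [-0.1, 0.0, 0.1]
width: 0.497
grip_force: 0.0
```

Call:
jog_arm(increments=[[[0, 0, -0.4, 0, 0, 0, 0], [0, 0, -0.7, 0, 0, 0, 0], [0, 0, -0.8, 0, 0, 0, 0], [0, 0, -0.8, 0, 0, 0, 0], [0, 0, -0.8, 0, 0, 0, 0]]])

```text
time: 24.68
tool_pos: [0.5257, -0.3887, 0.2986]
tcp_rot: [2.429, 1.992, -0.0]
wrist_force: [0.4, -0.0, 0.6]
width: 0.498
grip_force: 0.0
```

Call:
jog_arm(increments=[[[-0.3, 0, 0, 0, 0, 0, 0], [-0.3, 0, 0, 0, 0, 0, 0], [0, 0, 0, 0, 0, 0, 0], [0, 0, 0, 0, 0, 0, 0], [0, 0, 0, 0, 0, 0, 0]]])

```text
time: 25.1
tool_pos: [0.5217, -0.4058, 0.2947]
tcp_rot: [-2.427, -1.989, 0.001]
wrist_force: [-0.6, 0.8, -0.2]
width: 0.496
grip_force: 0.0
```

```bash
python3 - <<'E'
from h import *
ft();grab('wrist','w5')
for a in(-78,-83.7,-89,-95): 
    r=np.radians(a);print(a,np.round(proj('w5',(.540+.07*np.cos(r),-.3205+.07*np.sin(r),.148))))
E
```

```text
t 25.1 tcp [ 0.5217 -0.4058  0.2947] grasp [ 0.5216 -0.4057  0.2407] yaw_y -11.3 z [-0.003  0.002 -1.   ] q [-0.7   0.25  1.64  0.    1.26 -0.5 ] F [-0.64  0.84 -0.19] T [ 0.01 -0.01 -0.06] w 0.496 g 0.0
cw-tangential 0.8 radial -0.69
-78 [337. 185.]
-83.7 [326. 189.]
-89 [316. 192.]
-95 [305. 194.]
```

View pics/w5.png

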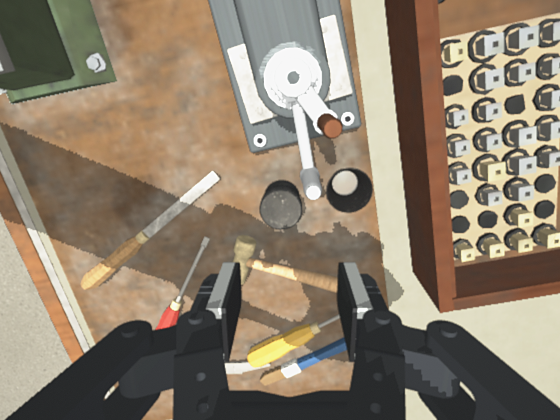

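The post top is at (314,191), about -89°. That is roughly 0.1 rad tighter than the starting tight position. The plate, loupe and pot are where they were, so I'm handing in.

```bash
python3 -c "
from workcell import bot
print(bot.finish_job())"
```

```text
the job is handed in; nothing more can be done
None
```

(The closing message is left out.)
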